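# Close the clip canister and bring it to the front of the desk carousel

## Robot

A 6-joint arm with a two-finger parallel gripper is mounted at the origin on the work surface. World frame = base frame: x ahead of the robot, y to its left, z up, the work surface at z = 0. Lengths are in m, angles in rad, forces in N, time in s.
With the tool pointing down it reaches from about 0.35 to 0.925 m from the base axis. Payload 6.4 kg.
Tool frame: the origin (TCP) lies on the centre line of the jaws, within the pads' length; the fingertips stand 8 mm ahead of it and the grasp point (between the pads) lies 11 mm behind it; z points along the fingers, y is the line along which they close (so a half turn about z gives the same grasp; the last joint's range is limited). The gripper opens to 85 mm and grips with 20 to 120 N. Pads are 22 mm wide; open, the fingers measure 114 mm over their backs; the gripper's body (76 mm by 85 mm) begins 54 mm behind the grasp point. The pads swing forward as they close: fully open they stand 13 mm farther back than shut.
Start: joints at [0.935, 0.245, 1.558, -0, 1.339, -0.174], TCP at [0.29, 0.582, 0.239] pointing down, gripper open.
Joint ranges: [-3.13, 3.13], [-1.02, 2.26], [0.13, 2.54], [-0.95, 4.09], [0.21, 2.88], [-2.74, 2.74]. Speed limits (rad/s): [2.57, 2.57, 3.14, 3.14, 3.14, 3.14].

## Interface

Orientations are given as a unit quaternion [w, x, y, z].
In Python, from plant import robot gives the robot as it stands. The module is installed in compiled form; this text tells all that it offers. Calls block until the motion is done:
- robot.goto(position, orientation): joint-space move of the TCP to a pose.
- robot.line_to(position, attitude=None, v=0.15): straight line of the TCP; attitude=None keeps the orientation; v is the mean speed in m/s.
- robot.set_joints(angles): joint-space move.
- robot.grip(opening, grip_force=None): finger opening in m; grip_force is the grip in N (None keeps the last); returns when the fingers have stopped.
- robot.hold(seconds).
- robot.ik(position, orientation): joint angles nearest the present ones, or None.
- robot.read_state(): the state.
- robot.capture(name): name is "scene" or "top" or "wrist"; returns the picture (420x560x3 uint8, red, green, blue); there is no depth.
- robot.get_calibration(name): a dict with "K" (3x3 intrinsics, pixels), "extrinsics" (4x4, takes a point from world to camera coordinates). Camera axes: x right, y down, z forward; pixel columns grow to the right and rows downward; lengths in m; the calibration is good to about 2 mm. A picture is of the moment at which its call begins: read the wrist's pose just before it. get_calibration takes no time and is no camera call; for the wrist camera it gives the pose at the moment of the call.
A pose or a line that the arm cannot do raises robot.MotionError and nothing moves.
- robot.hand_in(): hands the job in; it is judged then, once.
The state is a dict: "clock": time; "joint_positions": joint angles; "dq": joint speeds; "effort": joint torques, N m; "tcp_pos": TCP position; "orientation": TCP orientation; "wrist_force": force on the tool from outside, world axes, zero at the start; "torque": the same for the moment, N m; "gripper_width": finger opening in m; "grasp_force": force on a finger pad.
Only numpy, scipy, OpenCV 4.12 (cv2) and the standard library are available. Lean on these libraries where they do the work, as an engineer would, in place of code of your own. Each camera call takes 0.05 s, during which the arm holds its last target. There are 200 camera calls.

## Task

First lower the open orange flip lid of the canister on the desk carousel until it is fully closed, without slamming it; then turn the carousel steadily (no spinning it) until that orange-lidded canister stands squarely over the yellow pointer on the foot. Finish while still holding the turntable still there with the fingers, firmly and not just touching: do not let go at the end. Leave the other things on the desk where they are.

Things in the scene. Friction and masses are not known exactly. Their poses are not given: they have to be found in the camera images.
- carousel: fixed foot of the desk carousel: black disc, 200 mm across, 18 mm high. Origin on the vertical turning axis at desk level, z up. A yellow pointer tab (20 mm wide, 14 mm high) sticks out along its own -x; the foot's yaw differs at each start, so the pointer need not aim at the robot
- pointer (a point): outer end of the yellow pointer tab, on its upper edge, 160 mm from the turning axis
- turntable: white disc 230 mm across, its top 30 mm above the desk, with four canisters at -x (orange), +x (grey), +y (blue), -y (green). Turns endlessly either way about the vertical axis; light friction (0.06 N m), stays where left. Origin on the axis, 20 mm above the desk, z up. The orange canister is over the pointer when its axes agree with carousel's
- post_top (a point): centre of the top of the black upright square post on the turning axis, 24 x 24 mm, faces square to the turntable's x and y. Top 140 mm above the desk: its upper 33 mm are clear above the closed lids and serve as the grip for turning
- jar_front (a point): middle of the outer face of the orange-labelled canister, 105 mm from the axis, 65 mm above the desk. All four canisters: white, 60 x 60 mm, 70 mm high, centres 75 mm from the axis, rims 100 mm and closed lid tops 106.5 mm above the desk, lid tabs out to 117 mm from the axis; the other three lids are fixed shut
- jar_lid (a joint): opening angle of the orange flip lid, rad: 0 flat closed, 1.2 to 1.6 at the start (standing up). Plate 60 x 60 mm, 6 mm thick, 60 g, hinged on the canister's inner edge, nearest the post: it closes outward and down, away from the post. Stiff hinge (0.045 N m), stays where left; 1 to 2 N near its free edge moves it
- lid_hinge (a point): middle of the orange lid's hinge line, on the lid's underside, 45 mm from the turning axis and 100.5 mm above the desk; the hinge line is horizontal and at right angles to the line from the axis to the canister
- lid_tab (a point): outer end of the orange lid's tab (24 mm wide, 5 mm thick), 72 mm from the hinge, at mid-thickness
- mug: blue mug, 80 mm across, 90 mm high, handle to its +y; origin under its centre; leave alone
- stapler: red and black stapler, 130 x 34 x 38 mm; origin under its centre; leave alone
- tape_dispenser: black tape dispenser, 130 x 50 x 70 mm; origin under its centre; leave alone
- stamp_pad: flat stamp pad, 92 x 62 x 16 mm; origin under its centre; leave alone
- rubber_stamp: wooden hand stamp, 36 mm across, 68 mm high; origin under its centre; leave alone
- calculator: grey calculator, 160 x 110 x 18 mm; origin under its centre; leave alone

How it is judged:
By the outcome, as a careful person would: the job done as asked, in the order asked, and still so for the second after the job is handed in, while the arm keeps its last pose, push and grip.
It also fails if it takes over 72 s, if anything falls off the work surface, if the arm or the gripper's body presses on something with over 40 N, if the wrist force passes 120 N, or if a joint passes its speed limit or range.

## Working session

There is one attempt and no reset: what is moved stays moved. The work goes in short steps, each a Python script; the robot and the scene stay as the last script left them, time stands still between calls to the robot, and variables do not carry over. Pictures are saved under pics/ and viewed, at most 10 in all, crops included, and the job is handed in when it is done.

```bash
mkdir -p pics; python3 - <<'E'
from plant import robot
import cv2,numpy as np
for n in("scene","top"):
    cv2.imwrite(f"pics/{n}0.png",robot.capture(n)[:,:,::-1])
    c=robot.get_calibration(n);print(n,np.round(c["K"],1).tolist(),np.round(c["extrinsics"],3).tolist())
s=robot.read_state();print(s["clock"],s["orientation"],s["tcp_pos"])
E
```

```text
scene [[496.6, 0.0, 281.6], [0.0, 496.6, 212.0], [0.0, 0.0, 1.0]] [[-0.782, 0.622, 0.02, 0.482], [0.349, 0.465, -0.813, -0.128], [-0.516, -0.629, -0.581, 1.545], [0.0, 0.0, 0.0, 1.0]]
top [[534.9, 0.0, 278.1], [0.0, 534.9, 204.9], [0.0, 0.0, 1.0]] [[-0.002, -1.0, 0.013, -0.014], [-0.997, 0.001, -0.082, 0.592], [0.082, -0.013, -0.997, 1.514], [0.0, 0.0, 0.0, 1.0]]
0.1 [-3.49283188e-04  2.28867636e-01  9.73457171e-01 -7.86698628e-04] [0.28933324 0.58151144 0.23830218]
```

View pics/scene0.png

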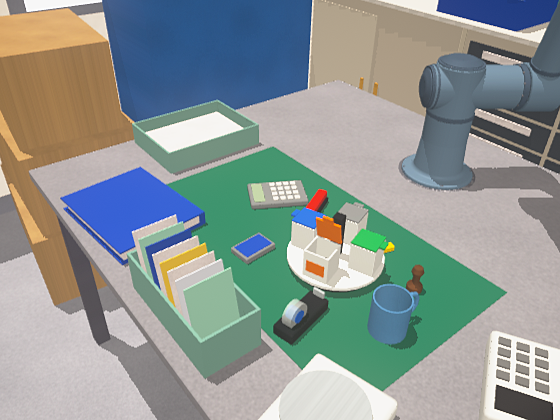

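View pics/top0.png

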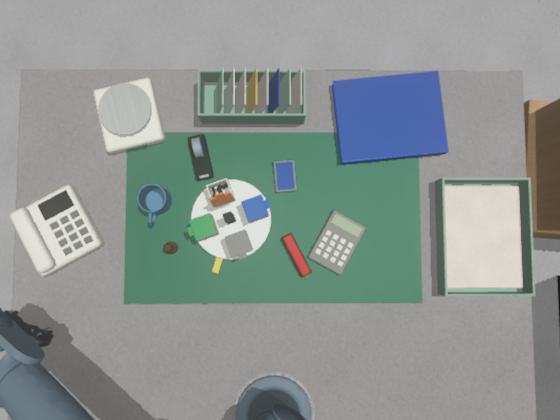

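The scene view shows the carousel at about (335,255), with the open orange lid at (329,232). In the top view the axis is near (230,218), the orange canister near (220,193), the blue and green lids at (255,209) and (203,228), and the yellow pointer at (217,266).

```bash
cat > h.py <<'E'
from plant import robot
import cv2,numpy as np
from scipy.spatial.transform import Rotation as R
def ray(c,uv,z):
    E=np.array(c["extrinsics"]);Rm,t=E[:3,:3],E[:3,3]
    o=-Rm.T@t; d=Rm.T@np.linalg.inv(c["K"])@np.array([uv[0],uv[1],1.])
    return o+d*(z-o[2])/d[2]
HSV=dict(green=((50,150,110),(75,255,255)),blue=((104,130,100),(120,255,255)),yellow=((22,150,130),(33,255,255)),orange=((5,150,80),(16,255,255)))
def blobs(im,col,roi=None,amin=20):
    m=cv2.inRange(cv2.cvtColor(im,cv2.COLOR_RGB2HSV),*map(np.array,HSV[col]))
    if roi is not None:
        k=np.zeros_like(m);cv2.circle(k,tuple(int(v) for v in roi[:2]),int(roi[2]),255,-1);m&=k
    n,l,s,c=cv2.connectedComponentsWithStats(m)
    return sorted([(int(s[i,4]),c[i].round(1).tolist(),s[i,:4].tolist()) for i in range(1,n) if s[i,4]>=amin],reverse=True)
def quat(yaw): # tool down, tool y axis at world angle yaw
    y=np.array([np.cos(yaw),np.sin(yaw),0]);z=np.array([0,0,-1.]);x=np.cross(y,z)
    q=R.from_matrix(np.c_[x,y,z]).as_quat();return q[[3,0,1,2]]
E
python3 - <<'E'
from h import *
im=cv2.imread("pics/top0.png")[:,:,::-1].copy();c=robot.get_calibration("top")
B={k:blobs(im,k,(231,218,60),10)[:3] for k in HSV}
for k in B:print(k,B[k])
g,b=ray(c,B["green"][0][1],.1065),ray(c,B["blue"][0][1],.1065);y=ray(c,B["yellow"][0][1],.012)
ax=(g+b)/2;d=b-g;print(ax,np.linalg.norm(d),"orange dir",np.degrees(np.arctan2(d[1],d[0]))+90)
print("ptr",y,np.linalg.norm((y-ax)[:2]),np.degrees(np.arctan2(*(y-ax)[[1,0]])))
cw=robot.get_calibration("wrist");E=np.array(cw["extrinsics"]);s=robot.read_state()
q=np.array(s["orientation"]);T=R.from_quat(q[[1,2,3,0]]).as_matrix()
print("cam in tool",T.T@(-E[:3,:3].T@E[:3,3]-s["tcp_pos"]),"\n",T.T@E[:3,:3].T, cw["K"])
for a in range(0,360,30):
    j=robot.ik([ax[0],ax[1],.2],quat(np.radians(a)));print(a,None if j is None else np.round(j,2))
E
```

```text
green []
blue [(419, [255.6, 207.1], [242, 196, 28, 24]), (26, [279.4, 185.5], [278, 181, 5, 8])]
yellow []
orange []Traceback (most recent call last):
  File "<stdin>", line 5, in <module>
IndexError: list index out of range
```

```bash
python3 - <<'E'
from h import *
im=cv2.imread("pics/top0.png")[:,:,::-1].copy();h=cv2.cvtColor(im,cv2.COLOR_RGB2HSV)
for n,(u,v) in dict(green=(203,228),blue=(255,209),yel=(217,266),orange=(221,200),mat=(150,280),post=(229,218),grey=(238,244)).items():print(n,h[v,u])
E
sed -i 's/green=((50,150,110)/green=((55,150,110)/' h.py
```

```text
green [ 67 101 171]
blue [109 132 190]
yel [ 25 118 221]
orange [ 10 120 149]
mat [ 75  91 131]
post [70 17 90]
grey [ 48   8 156]
```

```bash
sed -i 's/^HSV=.*/HSV=dict(green=((50,80,120),(71,255,255)),blue=((104,100,100),(118,255,255)),yellow=((20,80,130),(33,255,255)),orange=((3,80,80),(16,255,255)))/' h.py
cat > m.py <<'E'
from h import *
im=cv2.imread("pics/top0.png")[:,:,::-1].copy();c=robot.get_calibration("top")
B={k:blobs(im,k,(231,218,60),10)[:3] for k in HSV}
for k in B:print(k,B[k])
g,b=ray(c,B["green"][0][1],.1065),ray(c,B["blue"][0][1],.1065);y=ray(c,B["yellow"][0][1],.012)
ax=(g+b)/2;d=b-g;print(ax,np.linalg.norm(d),"orange dir",np.degrees(np.arctan2(d[1],d[0]))+90)
print("ptr",y,np.linalg.norm((y-ax)[:2]),np.degrees(np.arctan2(*(y-ax)[[1,0]])))
cw=robot.get_calibration("wrist");E=np.array(cw["extrinsics"]);s=robot.read_state()
q=np.array(s["orientation"]);T=R.from_quat(q[[1,2,3,0]]).as_matrix()
print("cam in tool",T.T@(-E[:3,:3].T@E[:3,3]-s["tcp_pos"]),"\n",T.T@E[:3,:3].T, cw["K"])
for a in range(0,360,30):
    j=robot.ik([ax[0],ax[1],.2],quat(np.radians(a)));print(a,None if j is None else np.round(j,2))
E
python3 m.py
```

```text
green [(511, [201.0, 227.3], [187, 214, 29, 27])]
blue [(475, [255.4, 207.6], [242, 196, 29, 25]), (32, [279.2, 185.4], [277, 180, 6, 10])]
yellow [(114, [216.8, 265.1], [212, 257, 11, 17])]
orange [(226, [221.0, 198.5], [209, 192, 25, 15])]
[0.55085758 0.12147849 0.1065    ] 0.15654920259724375 orange dir 19.93006622561657
ptr [0.41952981 0.16114735 0.012     ] 0.13718818985839512 163.19253667878004
cam in tool [ 0.08227474  0.00113162 -0.13474942] 
 [[-4.69852374e-04 -9.47539242e-01 -3.19639115e-01]
 [ 9.99999763e-01 -6.05804185e-04  3.25901840e-04]
 [-5.02443497e-04 -3.19638887e-01  9.47539302e-01]] [[334.30803866   0.         282.94823528]
 [  0.         334.30803866 207.63035614]
 [  0.           0.           1.        ]]
0 [ 0.02  0.08  1.81 -0.    1.24  0.02]
30 [ 0.02  0.08  1.81 -0.    1.24 -0.51]
60 [ 0.02  0.08  1.81 -0.    1.24 -1.03]
90 [ 0.02  0.08  1.81 -0.    1.24 -1.55]
120 [ 0.02  0.08  1.81 -0.    1.24 -2.08]
150 [ 0.02  0.08  1.81 -0.    1.24 -2.6 ]
180 None
210 [ 0.02  0.08  1.81 -0.    1.24  2.63]
240 [ 0.02  0.08  1.81 -0.    1.24  2.11]
270 [ 0.02  0.08  1.81 -0.    1.24  1.59]
300 [ 0.02  0.08  1.81 -0.    1.24  1.06]
330 [ 0.02  0.08  1.81 -0.    1.24  0.54]
```

```bash
python3 - <<'E'
from h import *
robot.goto([.551,.1215,.32],quat(np.radians(-70)));robot.grip(0)
c=robot.get_calibration("wrist");im=robot.capture("wrist")
np.savez("w1.npz",im=im,K=c["K"],E=c["extrinsics"])
cv2.imwrite("pics/w1.png",im[:,:,::-1]);s=robot.read_state();print(s["clock"],s["tcp_pos"],s["wrist_force"],s["gripper_width"])
B={k:blobs(im,k,None,60)[:4] for k in HSV}
for k in B:print(k,B[k])
E
```

```text
2.85 [0.5510053  0.121444   0.32000219] [-0.20969349  0.83311121 -1.06636919] 0.00034706722601332714
green [(334, [231.1, 154.9], [214, 147, 28, 22]), (159, [236.2, 194.8], [229, 187, 14, 15])]
blue [(3296, [356.1, 174.5], [325, 148, 69, 55]), (2648, [434.0, 107.1], [404, 70, 62, 75])]
yellow [(355, [224.3, 237.0], [212, 224, 26, 27])]
orange [(1151, [283.1, 128.2], [249, 118, 70, 20])]
```

View pics/w1.png

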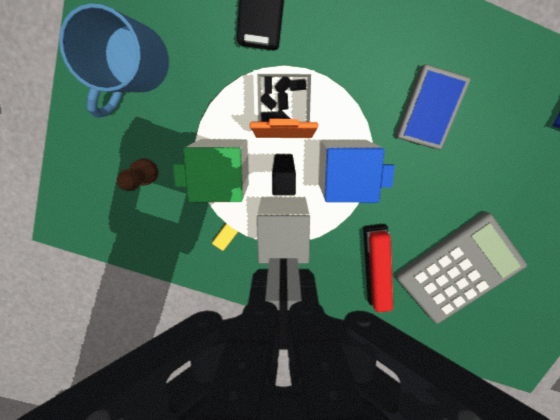

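The wrist view shows the orange lid standing at (283,128) and the post top at about (284,183). The blue plate is near (353,175) with its tab ending at 394, and the green plate near (214,175) with its tab ending at 174. The outer end of the yellow pointer is near (218,247).

```bash
python3 - <<'E'
from h import *
w=np.load("w1.npz");c=dict(K=w["K"],extrinsics=w["E"]);im=w["im"]
h=cv2.cvtColor(im,cv2.COLOR_RGB2HSV)
def rect(lo,hi,x0,x1,y0,y1):
    m=np.zeros(h.shape[:2],np.uint8);m[y0:y1,x0:x1]=cv2.inRange(h,np.array(lo),np.array(hi))[y0:y1,x0:x1]
    p=cv2.findNonZero(cv2.morphologyEx(m,cv2.MORPH_OPEN,np.ones((5,5))));r=cv2.minAreaRect(p);return cv2.boxPoints(r),r
print(h[175,353],h[175,214],h[165,200],h[175,180],h[120,160])
bb,r1=rect((100,120,60),(120,255,255),320,384,140,210);print(r1)
gb,r2=rect((48,150,40),(70,255,255),184,245,140,210);print(r2)
b,g=ray(c,r1[0],.1065),ray(c,r2[0],.1065);ax=(b+g)/2;d=b-g
print("ax",ax,np.linalg.norm(d),"orange",np.degrees(np.arctan2(d[1],d[0]))+90)
print("post",ray(c,(284,183),.14), "tabs mid",(ray(c,(174,175),.103)+ray(c,(394,175.5),.103))/2)
yb,ry=rect((20,80,100),(33,255,255),200,250,215,260);print(yb.tolist())
f=np.sort([np.linalg.norm((ray(c,p,.014)-ax)[:2]) for p in yb]);print(f)
pc=ray(c,ry[0],.014)-ax;print("ptr centre ang",np.degrees(np.arctan2(pc[1],pc[0])),np.linalg.norm(pc[:2]))
o=sorted(yb,key=lambda p:-np.linalg.norm((ray(c,p,.014)-ax)[:2]));oe=ray(c,(o[0]+o[1])/2,.014)-ax
print("ptr end ang",np.degrees(np.arctan2(oe[1],oe[0])),np.linalg.norm(oe[:2]))
E
```

```text
[110 196 217] [ 67 161 111] [ 66 167 107] [ 66 160 110] [ 74 137 121]
((353.9999694824219, 174.99998474121094), (57.99999237060547, 53.99999237060547), 0.0)
((212.5, 174.5), (53.0, 57.0), 90.0)
ax [0.55329077 0.12296927 0.1065    ] 0.15058376476346264 orange 19.769676958267368
post [0.55313886 0.12215865 0.14      ] tabs mid [0.55228814 0.12174915 0.103     ]
[[210.80001831054688, 242.60000610351562], [225.68002319335938, 222.760009765625], [237.36001586914062, 231.52001953125], [222.48001098632812, 251.36001586914062]]
[0.12183523 0.12294416 0.16016586 0.16167754]
ptr centre ang 163.0049199227637 0.1410574948973388
ptr end ang 163.03522172751735 0.16056851166725747
```

```bash
cat >> h.py <<'E'
AX=np.array([.553,.1225]);OR=np.radians(19.85);PT=np.radians(163.05);U=np.array([np.cos(OR),np.sin(OR)])
def P(r,z): return np.r_[AX+r*U,z]
E
python3 - <<'E'
from h import *
q=quat(OR-np.pi/2)
robot.goto(P(.012,.22),q);f0=np.array(robot.read_state()["wrist_force"])
robot.line_to(P(.012,.158),v=.1)
s=.048
for th in np.radians([94,86,78,70,62,54,46,38,30,22,15,9,4,1,0]):
    r=.045+s*np.cos(th)-.006*np.sin(th)-.011; z=.1005+s*np.sin(th)+.006*np.cos(th)+.008
    robot.line_to(P(r,z),v=.05)
    S=robot.read_state();print(round(np.degrees(th)),np.round(S["wrist_force"]-f0,1),round(S["clock"],2))
for i in range(8):
    z-=.0007;robot.line_to(P(r,z),v=.02);S=robot.read_state();F=S["wrist_force"]-f0
    print(round(z,4),np.round(F,1),S["tcp_pos"][2])
    if F[2]>7:break
robot.hold(.3)
robot.line_to(P(r,.2),v=.15);robot.goto(P(0,.3),q)
c=robot.get_calibration("wrist");im=robot.capture("wrist");np.savez("w2.npz",im=im,K=c["K"],E=c["extrinsics"])
cv2.imwrite("pics/w2.png",im[:,:,::-1]);print(robot.read_state()["clock"])
E
```

```text
94 [-0.  -0.1  1.2] 4.51
86 [0.2 0.3 0.6] 4.79
78 [ 0.8 -0.  -0.4] 5.08
70 [ 0.5 -0.3  0.4] 5.36
62 [ 0.2 -0.9 -0.5] 5.64
54 [0.1 0.2 0.4] 5.92
46 [0.3 0.2 0. ] 6.21
38 [ 0.3  0.2 -0.2] 6.49
30 [ 0.7 -0.4 -0.2] 6.78
22 [-0.2 -0.4 -0.6] 7.06
15 [0. 1. 0.] 7.33
9 [ 0.5 -0.2  0.4] 7.58
4 [0.9 0.2 1.3] 7.83
1 [ 0.   0.5 -0. ] 8.07
0 [1.9 1.3 0.5] 8.32
0.1138 [-2.6 -0.2  5.5] 0.11449329068714334
0.1131 [-3.8 -0.7  9. ] 0.11444115074661149
10.4917
```

View pics/w2.png

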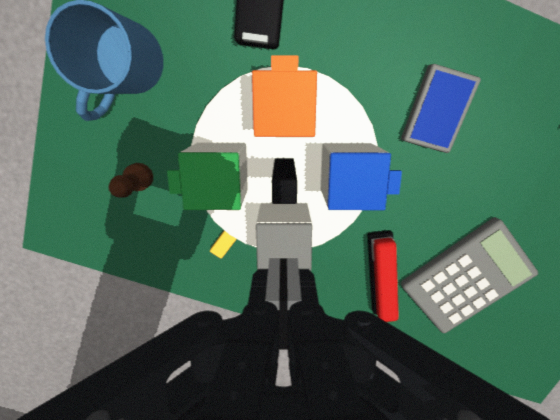

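The lid now lies flat: the orange plate shows as a full square at (284,104), the same size as the others. Contact came at the closed height, and the turntable hasn't visibly turned.

```bash
cat >> h.py <<'E'
def lids(w):
    "axis and orange direction from the four lid plates seen by wrist camera"
    c=dict(K=w["K"],extrinsics=w["E"]);h=cv2.cvtColor(w["im"],cv2.COLOR_RGB2HSV);out={}
    for k,lo,hi in (("orange",(3,120,60),(16,255,255)),("blue",(104,120,60),(118,255,255)),("green",(48,150,40),(70,255,255))):
        m=cv2.morphologyEx(cv2.inRange(h,np.array(lo),np.array(hi)),cv2.MORPH_OPEN,np.ones((31,31)))
        n,l,s,ce=cv2.connectedComponentsWithStats(m)
        for i in range(1,n):
            p=ray(c,ce[i],.1065)[:2]-AX
            if abs(np.linalg.norm(p)-.075)<.02: out[k]=(p.round(4).tolist(),round(np.degrees(np.arctan2(p[1],p[0])),2),round(np.linalg.norm(p),4))
    return out
E
python3 - <<'E'
from h import *
print(lids(np.load("w2.npz")))
q=quat(OR-np.pi/2)
robot.grip(.05);robot.goto(P(0,.19),q);f0=np.array(robot.read_state()["wrist_force"])
robot.line_to(P(0,.120),v=.08)
S=robot.read_state();print("down",S["wrist_force"]-f0)
robot.grip(.015,60);robot.hold(.3)
S=robot.read_state();print(S["clock"],S["wrist_force"]-f0,S["torque"],S["gripper_width"],S["grasp_force"],S["tcp_pos"],S["joint_positions"])
E
```

```text
{'orange': ([0.0709, 0.0259], np.float64(20.08), np.float64(0.0755)), 'blue': ([0.0263, -0.07], np.float64(-69.43), np.float64(0.0748)), 'green': ([-0.0245, 0.072], np.float64(108.78), np.float64(0.0761))}
down [-0.57476669  1.33942143 -0.7786305 ]
13.2167 [-1.14192797 -4.45257226  4.59923085] [-0.63851007  0.19584796  0.00728764] 0.022807145297450503 61.54834985733032 [0.55365415 0.12195554 0.12094453] [ 1.73370215e-02  1.90497252e-01  1.85436671e+00 -1.19248394e-03
  1.09532312e+00  1.24219962e+00]
```

```bash
python3 - <<'E'
from h import *
n=18;t0=robot.read_state()["clock"]
for i in range(1,n+1):
    a=OR-np.pi/2+(PT-OR)*i/n
    robot.goto(P(0,.120),quat(a));S=robot.read_state()
    if i in(1,2) or i%4==0: print(i,round(S["clock"]-t0,2),np.round(S["wrist_force"],1),round(S["torque"][2],3),round(S["joint_positions"][5],3),round(S["dq"][5],2))
    if np.linalg.norm(S["wrist_force"])>40 or S["clock"]-t0>35: print("stop",i);break
robot.hold(.3);S=robot.read_state()
c=robot.get_calibration("wrist");im=robot.capture("wrist");np.savez("w3.npz",im=im,K=c["K"],E=c["extrinsics"])
cv2.imwrite("pics/w3.png",im[:,:,::-1]);cv2.imwrite("pics/top3.png",robot.capture("top")[:,:,::-1])
T=R.from_quat(np.array(S["orientation"])[[1,2,3,0]]).as_matrix();print("tool y ang",np.degrees(np.arctan2(T[1,1],T[0,1])),"want",np.degrees(PT)-90,S["clock"],S["gripper_width"],S["grasp_force"])
print(lids(np.load("w3.npz")))
E
```

```text
1 0.26 [-1.  -3.5  6.1] 0.063 1.103 0.01
2 0.52 [-1.4 -1.9  6.7] 0.114 0.964 0.01
4 1.03 [-3.9 -1.2  7.8] 0.042 0.686 0.01
8 2.07 [-9.7 -0.6 11. ] -0.007 0.131 0.01
12 3.1 [-14.9  -2.5  14.9] 0.068 -0.424 0.01
16 4.13 [-20.   -5.8  19.4] 0.034 -0.98 0.01
tool y ang 73.09523420320726 want 73.05000000000001 18.1667 0.022965401411763453 63.64654183387756
{'orange': ([-0.0781, 0.0234], np.float64(163.36), np.float64(0.0816)), 'blue': ([0.0178, 0.0746], np.float64(76.6), np.float64(0.0767)), 'green': ([-0.0268, -0.0733], np.float64(-110.07), np.float64(0.078))}
```

View pics/w3.png

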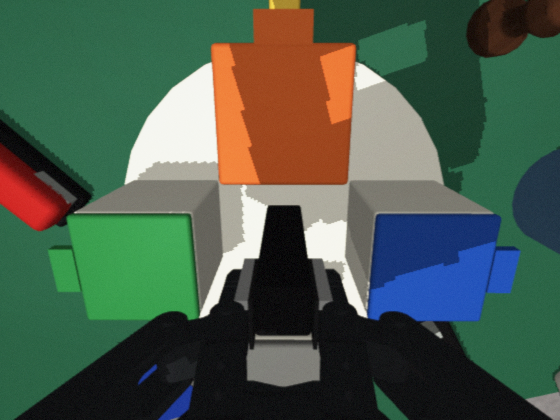

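View pics/top3.png

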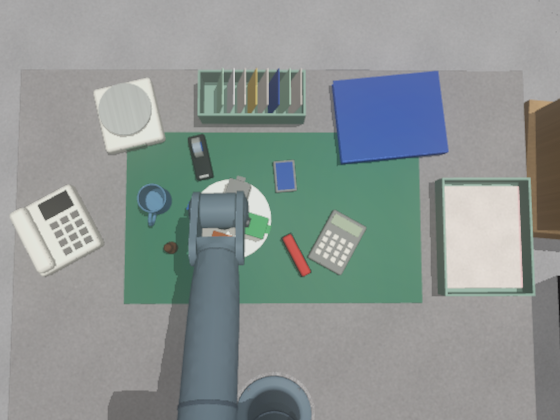

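```bash
python3 - <<'E'
from h import *
q=quat(PT-np.pi/2);p=P(0,.120);S=robot.read_state();print(S["tcp_pos"]-p,S["wrist_force"])
for i in range(4):
    F=np.array(S["wrist_force"])
    if np.linalg.norm(F)<8:break
    p=p+np.clip(F*5e-5,-.0012,.0012)
    robot.line_to(p,q,v=.01);robot.hold(.2);S=robot.read_state();print(np.round(p,4),np.round(S["wrist_force"],1),S["tcp_pos"],S["grasp_force"])
c=robot.get_calibration("wrist");im=robot.capture("wrist");np.savez("w4.npz",im=im,K=c["K"],E=c["extrinsics"]);cv2.imwrite("pics/w4.png",im[:,:,::-1])
h=cv2.cvtColor(im,cv2.COLOR_RGB2HSV)
def ang(a,b): d=(b-a)[:2];return round(np.degrees(np.arctan2(d[1],d[0])),2)
y=cv2.inRange(h[:12],np.array((20,80,80)),np.array((33,255,255)));v,u=np.nonzero(y);pp=ray(c,(u.mean(),v.mean()),.014)
o=cv2.inRange(h,np.array((3,120,50)),np.array((16,255,255)));o=cv2.morphologyEx(o,cv2.MORPH_OPEN,np.ones((9,9)))
rows=[]
for r in range(12,180,4):
    x=np.nonzero(o[r])[0]
    if len(x)>20: rows.append(((x.min()+x.max())/2,r,x.max()-x.min()))
R_=np.array(rows);print(R_[[0,3,6,12,20,-1]])
pts=np.array([ray(c,(a,b),.1065 if w>100 else .104)[:2] for a,b,w in rows]);d=np.polyfit(pts[:,0],pts[:,1],1)
print("plate line dir",np.degrees(np.arctan(d[0]))+180)
for ax in (AX,np.array([.552,.1218])):
    print("pointer",ang(ax,pp),np.linalg.norm(pp[:2]-ax),"orange",ang(ax,pts.mean(0)))
T=R.from_quat(np.array(S["orientation"])[[1,2,3,0]]).as_matrix();print("tool",np.degrees(np.arctan2(T[1,1],T[0,1]))+90,S["clock"])
E
```

```text
[-0.00336044 -0.0005687   0.00089027] [-20.50804905  -7.45984486  20.28741661]
[0.552  0.1221 0.121 ] [-12.2  -5.1  10.6] [0.54961592 0.12186536 0.12090613] 62.28065729141235
[0.5514 0.1219 0.1215] [-6.  -3.8  4.2] [0.54962313 0.12186696 0.12094201] 61.529273986816406
[0.5511 0.1217 0.1218] [-5.9 -3.1  2.2] [0.54960824 0.12186393 0.12094174] 61.20538830757141
[[406.   12.  306. ]
 [406.   24.  306. ]
 [380.5  36.  253. ]
 [283.   60.  144. ]
 [283.   92.  138. ]
 [283.  176.  128. ]]
plate line dir 134.0709843738487Traceback (most recent call last):
  File "<stdin>", line 21, in <module>
  File "<stdin>", line 10, in ang
ValueError: operands could not be broadcast together with shapes (3,) (2,)
```

```bash
python3 - <<'E'
from h import *
w=np.load("w4.npz");im=w["im"];c=dict(K=w["K"],extrinsics=w["E"]);h=cv2.cvtColor(im,cv2.COLOR_RGB2HSV)
def ang(a,b): d=b[:2]-a[:2];return round(np.degrees(np.arctan2(d[1],d[0])),2)
y=cv2.inRange(h[:9,255:315],np.array((20,80,80)),np.array((33,255,255)));v,u=np.nonzero(y);print(len(u),u.min()+255,u.max()+255)
pp=ray(c,(u.mean()+255,v.mean()),.014)
o=cv2.inRange(h,np.array((3,120,50)),np.array((16,255,255)))
pts=[]
for r in range(50,178,4):
    x=np.nonzero(o[r,200:365])[0]+200;pts.append(ray(c,((x.min()+x.max())/2,r),.1065)[:2])
x=np.nonzero(o[25,235:335])[0]+235;tab=ray(c,((x.min()+x.max())/2,25),.1055);print(x.min(),x.max())
pts=np.array(pts);print("plate line",np.degrees(np.arctan(np.polyfit(pts[:,0],pts[:,1],1)[0]))+180)
for ax in (AX,np.array([.5516,.1222])):
    print("pointer",ang(ax,pp),np.linalg.norm(pp[:2]-ax),"orange",ang(ax,pts.mean(0)),"tab",ang(ax,tab))
S=robot.read_state();T=R.from_quat(np.array(S["orientation"])[[1,2,3,0]]).as_matrix();print("tool",np.degrees(np.arctan2(T[1,1],T[0,1]))+90,S["clock"],S["wrist_force"],S["grasp_force"])
E
```

```text
256 268 299
254 313
plate line 162.98792310454687
pointer 163.09 0.14039081522826538 orange 163.36 tab 163.16
pointer 162.81 0.13914028498228556 orange 162.85 tab 162.8
tool 163.061411303065 19.7167 [-5.55369112 -2.08506814  2.01617282] 61.2066525220871
```

Pointer and orange canister agree to within about 0.3°. The post is held at 61 N and the lid is closed.

```bash
python3 -c "
from plant import robot
robot.hold(.5);print(robot.hand_in())"
```

```text
the job is handed in; nothing more can be done
None
```

I closed the orange lid gently, then turned the carousel about 143° until that canister stood within about 0.3° of the yellow pointer, and handed in at about 20 s with the post still gripped at about 61 N; nothing else was touched, and no verdict was returned.

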